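# Sort the mixer's service parts into their trays

## Robot

A 6-joint arm with a two-finger parallel gripper is mounted at the origin on the work surface; the furniture and walls round the work are solid. World frame = base frame: x ahead of the robot, y to its left, z up, the work surface at z = 0. Lengths are in m, angles in degrees, forces in N, time in s.
With the tool pointing down it reaches from about 0.35 to 0.875 m from the base axis. Payload 4.2 kg.
Tool frame: the origin (TCP) lies midway between the tips of the shut fingers; the grasp point (between the pads) lies 19 mm behind it; z points along the fingers, y is the line along which they close (so a half turn about z gives the same grasp; the last joint's range is limited). The gripper opens to 87 mm and grips with 3 to 60 N. Pads are 19 mm wide; open, the fingers measure 117 mm over their backs; the gripper's body (75 mm by 190 mm) begins 51 mm behind the grasp point.
Start: joints at [-53.652, 22.042, 0.453, 0, -68.411, -14.817], TCP at [0.229, -0.581, 0.223] pointing down, gripper open.
Joint ranges: [-179.83, 179.83], [-69.29, 118.12], [-61.27, 80.66], [-181.25, 117.63], [-171.15, -9.14], [-177.46, 177.46]. Speed limits (degrees/s): [159.86, 159.86, 180, 180, 180, 180].

## Interface

Orientations are given as a 3x3 rotation matrix whose columns are the frame's x, y, z axes.
In Python, from station import r, cams gives the robot as it stands.
- The arm moves only by the tool play_rows, never from a script. Its argument "commands" is text: rows parted by semicolons, each of 6 numbers parted by spaces: the shift along the world's x, y, z normalised to -1 to 1, where 1 is 30 mm, then the turn, a rotation vector about the world's x, y, z normalised to -1 to 1, where 1 is 0.15 rad. A call has 1 to 20 rows; each row shifts and turns the commanded pose from where the row before left it; what a row does not reach is not made up. A row lasts 1/10 s, in which the tool goes at most 50 mm and 8.59 degrees, less where a joint would pass 70% of its speed; a pose out of reach is approached as far as the arm can. A call with a number of a shift or a turn outside -1 to 1 is refused whole. A call with a gripper value outside its range is refused whole. "grip" is the finger opening in mm, from 0 to 87, set as the call begins (left out, the last holds). The fingers move at their own pace and stop on an object; the grip force is fixed at half the most. Time passes only in rows, so rows that do not move let the fingers close. It gives the time, the measured TCP pose, the force, the opening and the grip force at its end, in the units of the state.
- r.sense(): the state, without advancing time (a new reading comes with each control period).
- cams.capture(name): name is "scene" or "top" or "wrist"; returns (picture, depth): 420x560x3 uint8, blue, green, red; 420x560 float32, m along the optical axis (not along the pixel's ray), 0 where there is no reading.
- cams.camera_info(name): a dict with "mtx" (3x3 intrinsics, pixels), "R" (3x3) and "t" (3): a world point X has camera coordinates R X + t. Camera axes: x right, y down, z forward; pixel columns grow to the right and rows downward; lengths in m; the calibration is good to about 2 mm. A picture is of the moment at which its call begins: read the wrist's pose just before it. camera_info takes no time and is no camera call; for the wrist camera it gives the pose at the moment of the call.
- r.finish_job(): hands the job in; it is judged then, once.
The state is a dict: "time_s": time; "joints": joint angles; "joint_velocities": joint speeds; "effort": joint torques, N m; "tcp_pos": TCP position; "ee_rot": TCP orientation; "wrist_force": force on the tool from outside, world axes, zero at the start; "moment": the same for the moment, N m; "gripper_width": opening from 0.0 (shut) to 1.0 (fully open); "gripper_force": force on a finger pad.
Only numpy, scipy, OpenCV 4.12 (cv2) and the standard library are available. Lean on these libraries where they do the work, as an engineer would, in place of code of your own. Each camera call takes 0.05 s, during which the arm holds its last target. There are 200 camera calls.

## Task

Put away the parts from the mixer service. First lift the aluminium cover plate straight up off the two dowels of the divided tray, keeping it level, and lay it flat in the middle of the cork pad, squared up with the pad; then sort the loose parts from the plywood board, each left lying the way up it lies now: the round white hub plug in the divided tray's long bay, the star knob in its short bay, and the hex key flat on the floor of the plain undivided tray. Leave the stop-watch and the sample jar where they are.

Things in the scene. Friction and masses are not known exactly. Their poses are not given: they have to be found in the camera images.
- cover: Aluminium plate 110 (x) x 77 (y) x 6 mm, about 0.25 kg; on the middle of its top an upright black grip bar 14 mm thick along x, 28 mm along y, 24 mm tall. Origin: centre of the underside, z up. 9.5 mm holes at y = +-24 mm sit on the divided tray's dowels (tips 7 mm above the plate; free after 13 mm lift). Starts at x = +26.5, z = 15 mm in the tray's frame, axes parallel.
- hub_plug: Round white cast plug, 20 mm tall: flange 55 mm across, 10 mm thick, on a foot 36 mm across, 10 mm tall; dark slot in the top. Origin: centre of the underside, z up. About 0.12 kg. Starts foot down on the plywood board, 3 mm thick, fixed to the worktop.
- star_knob: Black star-shaped knob, 36 mm across and 14 mm tall, lying on the plywood board with its bright 8 mm diameter stud pointing up to 36 mm height, a good place to grip. Origin: centre of the underside; the stud's axis is 1 mm from it towards the knob's own y; z up. 35 g.
- hex_key: Dark L-shaped hex key, 8 mm thick, lying flat on the plywood board, overall 36 x 92 mm. Origin: centre of that outline, on the underside, z up; y along the long leg. The long leg is 8 mm wide, centred on x = -14 mm, from y = -41 to +46 mm; the short leg runs from it to x = +18 mm at y = -42 mm. About 60 g.
- stopwatch: Bystander: black and grey stop-watch, 68 x 52 x 19 mm, loose, lying on the worktop to the left of the trays. Origin: centre of the underside, x along the 68 mm.
- sample_jar: Bystander: white jar with a white screw lid, 58 mm diameter, 80 mm tall, loose, standing on the worktop beyond the trays at the left. Origin: centre of the underside.
- fit_tray: Grey divided tray, fixed, outside 185 (x) x 81 (y) mm; walls 15 mm tall, 3 mm thick; floor 3 mm. Origin: centre of the underside, z up. Divider 12 mm thick, 15 mm tall, centred at x = +26.5: long bay x -89.5 to +20.5 mm (nearer the robot), short bay x +32.5 to +89.5, both 75 mm in y. On it two 8 mm dowels at y = +-24, 13 mm tall. The cover hides most of the bays at first.
- tool_tray: Grey plain tray without divider, fixed, outside 131 x 90 mm, walls 15 mm tall and 3 mm thick, floor 3 mm thick, empty. Origin: centre of the underside; x along the 131 mm, z up.
- pad: Flat cork pad, fixed to the worktop, 125 x 88 x 4 mm. Origin: centre of the underside; x along the 125 mm, z up.

How it is judged (in metres and radians):
On the way:
1. the cover plate is off the dowels and lies flat on the cork pad (horizontal distance between cover and pad below 0.015 m and angle between the x axis of cover and the x axis of pad, either way round below 0.2 rad and angle between cover's own z axis and vertical below 0.06 rad and z of cover in the frame of pad between 0 and 0.008 m), for 0.2 s.
At the end, for the whole second after the job is handed in: Cover flat on the pad, within 15 mm of its centre and 0.2 rad of square; hub plug foot down on the long bay's floor, knob stud up on the short bay's floor, hex key flat on the plain tray's floor (tilt under 0.1 rad); all at rest; stop-watch and jar within 20 mm of their places (all of step 1 and x of hub_plug in the frame of fit_tray between -0.067 and -0.002 m and y of hub_plug in the frame of fit_tray between -0.014 and 0.014 m and z of each of hub_plug, star_knob in the frame of fit_tray below 0.008 m and angle between each of hub_plug, star_knob, hex_key's own z axis and vertical below 0.1 rad and x of star_knob in the frame of fit_tray between 0.045 and 0.077 m and y of star_knob in the frame of fit_tray between -0.024 and 0.024 m and x of hex_key in the frame of tool_tray between -0.03 and 0.03 m and y of hex_key in the frame of tool_tray between -0.028 and 0.028 m and z of hex_key in the frame of tool_tray below 0.008 m and linear speed of each of cover, hub_plug, star_knob, hex_key below 0.02 m/s and angular speed of each of cover, hub_plug, star_knob, hex_key below 0.2 rad/s and distance of each of stopwatch, sample_jar from where it was at the start of the episode below 0.02 m); the robot touches nothing.
It fails at once if the cover plate is tipped by more than 0.3 rad (angle between cover's own z axis and vertical above 0.3 rad).
It fails at once if the stop-watch is pushed away by more than 30 mm (distance of stopwatch from where it was at the start of the episode above 0.03 m).
It fails at once if the sample jar is knocked over (angle between sample_jar's own z axis and vertical above 0.5 rad).
It also fails if it takes over 99 s, if anything falls off the work surface, if the arm or the gripper's body presses on something with over 40 N, if the wrist force passes 120 N, or if a joint passes its speed limit or range.

## Working session

There is one attempt and no reset: what is moved stays moved. The work goes in short steps, Python scripts to look and compute and a tool call to move; the robot and the scene stay as the last step left them, time stands still between calls to the robot, and variables do not carry over. Pictures are saved under pics/ and viewed, at most 14 in all, crops included, and the job is handed in when it is done.

Besides the shell and the picture viewer there is one more tool, called after "Call:" as name(argument=value, ...), one argument or row to a line, values as JSON. play_rows: Moves the arm, as the interface text tells. Scaled input: -1 to 1 covers 30 mm each way for a shift and 0.15 rad each way for a turn. Its arguments: {"type":"object","properties":{"commands":{"type":"string"},"grip":{"type":"number"}},"required":["commands"]}

```bash
ls; mkdir -p pics; python3 - <<'E'
from station import r,cams
import cv2,numpy as np
for n in ("scene","top"):
    p,d=cams.capture(n); cv2.imwrite(f"pics/{n}0.png",p); np.save(f"pics/{n}0d.npy",d)
    i=cams.camera_info(n); print(n,i["mtx"].tolist(),(-i["R"].T@i["t"]).round(3),i["R"].round(3).tolist())
s=r.sense();print(s["time_s"],s["tcp_pos"],np.round(s["ee_rot"],3).tolist())
E
```

```text
pics
scene [[390.0231045885561, 0.0, 274.6152238841294], [0.0, 390.0231045885561, 211.26966506330612], [0.0, 0.0, 1.0]] [ 0.643 -0.764  0.464] [[0.982, 0.187, 0.004], [0.092, -0.467, -0.88], [-0.163, 0.864, -0.476]]
top [[512.9014510456424, 0.0, 284.0041022493622], [0.0, 512.9014510456424, 208.2315404972411], [0.0, 0.0, 1.0]] [ 0.355 -0.035  1.335] [[0.021, -1.0, 0.005], [-0.996, -0.021, -0.089], [0.089, -0.003, -0.996]]
0.1 [ 0.22917809 -0.5809003   0.22156797] [[-0.93, -0.367, -0.001], [-0.367, 0.93, 0.002], [0.0, 0.002, -1.0]]
```

View pics/top0.png

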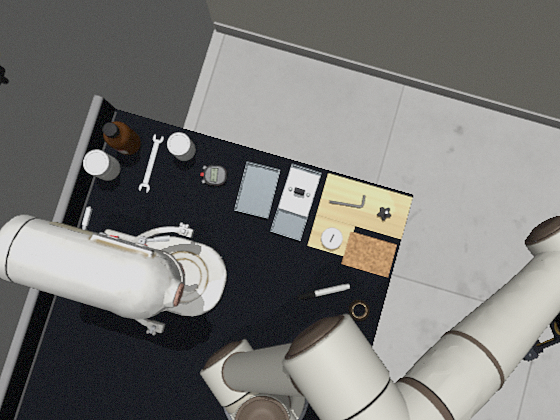

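View pics/scene0.png

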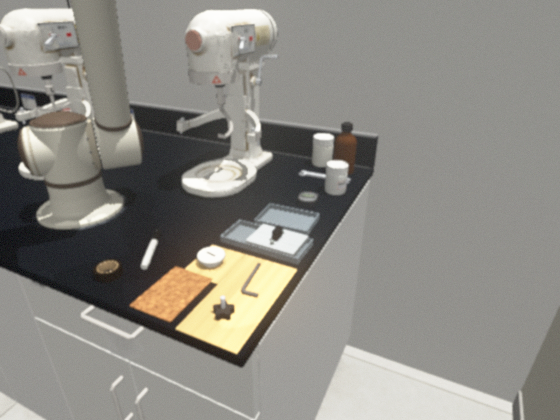

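The top view shows all items: plain tray about (258,190), divided tray with cover (297,200), board with key (348,202), knob (384,213), plug (331,239), and pad (370,254). Stop-watch is at (214,175) and jar at (181,147).

```bash
cat > h.py <<'E'
import numpy as np,cv2
def ray(i,uv,z):
    "pixels -> world points on plane at height z"
    uv=np.atleast_2d(np.asarray(uv,float)); k=np.linalg.inv(i["mtx"])
    d=(i["R"].T@(k@np.c_[uv,np.ones(len(uv))].T)).T; c=-i["R"].T@i["t"]
    return c+d*((z-c[2])/d[:,2])[:,None]
def rect(i,mask,z):
    "largest blob's min-area rectangle in world at height z: centre(mm), sizes, angle of the long side deg"
    cs,_=cv2.findContours(mask.astype(np.uint8),cv2.RETR_EXTERNAL,cv2.CHAIN_APPROX_NONE)
    c=max(cs,key=cv2.contourArea)[:,0]
    (cx,cy),(w,h),a=cv2.minAreaRect((ray(i,c,z)[:,:2]*1000).astype(np.float32))
    if w<h: w,h,a=h,w,a+90
    return np.round([cx,cy,w,h,(a+90)%180-90],1),len(c),c.mean(0).round(1)
E
python3 - <<'E'
import cv2
p=cv2.imread("pics/top0.png")[135:290,190:420]
cv2.imwrite("pics/crop0.png",cv2.resize(p,None,fx=3.4,fy=3.4,interpolation=cv2.INTER_CUBIC))
from h import *
from station import cams
i=cams.camera_info("top"); p=cv2.imread("pics/top0.png"); hsv=cv2.cvtColor(p,cv2.COLOR_BGR2HSV)
d=np.load("pics/top0d.npy")
for n,uv in dict(key=(348,202),knob=(384,213),plug=(331,239),pad=(370,254),tool=(258,190),cover=(297,192),grip=(299,192),sw=(214,175),jar=(181,147)).items():
    print(n,ray(i,uv,0.01).round(3)[0],hsv[uv[1],uv[0]],d[uv[1],uv[0]])
E
```

```text
key [ 0.494 -0.206  0.01 ] [ 26  64 219] 1.3405492
knob [ 0.467 -0.3    0.01 ] [143  18  57] 1.3139708
plug [ 0.397 -0.163  0.01 ] [120   5  97] 1.3124352
pad [ 0.36  -0.264  0.01 ] [ 15 111 186] 1.3244969
tool [0.52  0.029 0.01 ] [102  24 180] 1.3397441
cover [ 0.517 -0.073  0.01 ] [140  49  31] 1.3001
grip [ 0.517 -0.078  0.01 ] [109  38  54] 1.3027858
sw [0.557 0.144 0.01 ] [ 43  26 155] 1.3247552
jar [0.629 0.233 0.01 ] [120   1 223] 1.2715435
```

View pics/crop0.png

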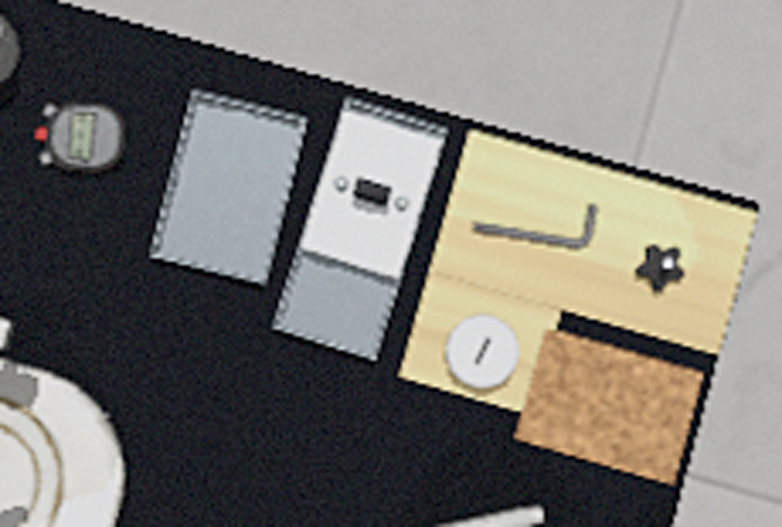

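The 3.4x crop (offset 190,135) shows the cover's grip bar at (372,193) between two dowels, and the tray corners. The key has its corner at (588,243), long leg going left and short leg up. The knob's stud is at (668,262), and the pad's long side runs to the right.

```bash
python3 - <<'E'
from h import *
from station import cams
i=cams.camera_info("top"); p=cv2.imread("pics/top0.png"); hsv=cv2.cvtColor(p,cv2.COLOR_BGR2HSV)
H,S,V=[hsv[...,k].astype(int) for k in range(3)]
def roi(m,x0,x1,y0,y1):
    z=np.zeros(m.shape,bool); z[y0:y1,x0:x1]=m[y0:y1,x0:x1]; return z
pad=roi((H<20)&(S>85)&(V>90),330,405,225,285); print("pad 125x88",*rect(i,pad,.004))
cov=roi((S<22)&(V>195),270,325,160,225); print("cover 110x77",*rect(i,cov,.021))
plug=roi((S<30)&(V>120),315,350,222,255); print("plug 55",*rect(i,plug,.023))
key=roi((V<150),325,372,185,210); print("key 92x36",*rect(i,key,.011))
knob=roi((V<110),372,398,200,224); print("knob 36",*rect(i,knob,.017))
grip=roi((V<100),290,310,184,198); print("grip 28x14",*rect(i,grip,.045))
tool=roi((V>90),230,282,155,222); print("tool 131x90",*rect(i,tool,.015))
fit=roi((V>90),265,322,158,245); 
fit[:, :]&=cv2.inRange(hsv,(0,0,0),(180,255,255))>0
H2=roi((V>90)&~((H>15)&(H<32)&(S>45)),265,322,158,245); print("fit 185x81",*rect(i,H2,.015))
c=np.array([[345,95],[447,128],[377,358],[273,327]])/3.4+[190,135]
w=ray(i,c,.015)[:,:2]*1000; print("fit corners",w.round().tolist(),w.mean(0).round(1),[np.linalg.norm(w[k]-w[k-1]).round() for k in range(4)])
print("stud",ray(i,np.array([668,262])/3.4+[190,135],.039)[0].round(4))
E
```

```text
pad 125x88 [ 360.5 -261.8  126.5   89.5   74.8] 156 [368.9 254. ]
cover 110x77 [517.  -77.4 110.7  77.4 -16.3] 134 [298.9 191.6]
plug 55 [ 398.8 -162.9   53.8   51.1  -88.8] 58 [331.5 238. ]
key 92x36 [ 489.2 -204.6   93.    29.8  -78.4] 87 [349.7 202.9]
knob 36 [ 465.6 -298.5   36.2   31.   -26.1] 49 [384.2 213.1]
grip 28x14 [514.5 -76.7  24.   14.5  72.7] 26 [299.  191.2]
tool 131x90 [521.1  31.6 133.   91.3 -12.7] 163 [256.7 189.6]
fit 185x81 [491.7 -69.6 186.4  82.3 -16.5] 194 [295.4 201.9]
fit corners [[592.0, -57.0], [568.0, -135.0], [392.0, -85.0], [413.0, -6.0]] [491.4 -70.8] [np.float64(186.0), np.float64(82.0), np.float64(184.0), np.float64(82.0)]
stud [ 0.4669 -0.3001  0.039 ]
```

The sizes match the given ones and the cover and tray poses agree, so I move above the cover's grip bar.

Call:
play_rows(
  commands=".53 .93 -.13 0 0 .34;.53 .93 -.13 0 0 .34;.53 .93 -.13 0 0 .34;.53 .93 -.13 0 0 .34;.53 .93 -.13 0 0 .34;.53 .93 -.13 0 0 .34;.53 .93 -.13 0 0 .34;.53 .93 -.13 0 0 .34;.53 .93 -.13 0 0 .34;.53 .93 -.13 0 0 .34;.53 .93 -.13 0 0 .34;.53 .93 -.13 0 0 .34;.53 .93 -.13 0 0 .34;.53 .93 -.13 0 0 .34;.53 .93 -.13 0 0 .34;.53 .93 -.13 0 0 .34;.53 .93 -.13 0 0 .34;.53 .93 -.13 0 0 .34;0 0 0 0 0 0;0 0 0 0 0 0",
  grip=45,
)

```text
time_s: 2.1
tcp_pos: [0.5153, -0.0787, 0.1518]
ee_rot: [[-0.273, -0.962, -0.002], [-0.962, 0.273, -0.0], [0.001, 0.002, -1.0]]
wrist_force: [-1.4, -0.4, 0.0]
gripper_width: 0.516
gripper_force: 0.0
```

```bash
cat >> h.py <<'E'
def st():
    from station import r
    s=r.sense(); R=np.array(s["ee_rot"]); y=np.degrees(np.arctan2(R[1,1],R[0,1]))
    print("t",round(s["time_s"],2),"tcp mm",(np.array(s["tcp_pos"])*1000).round(1),"yaw_y",round(y,2),"tilt z",R[:,2].round(4),"q6",round(s["joints"][5],1),"w",round(s["gripper_width"]*87,1),"F",np.round(s["wrist_force"],1))
def look(n,name):
    from station import cams
    i=cams.camera_info(n); p,d=cams.capture(n); cv2.imwrite(f"pics/{name}.png",p); return i,p,cv2.cvtColor(p,cv2.COLOR_BGR2HSV).astype(int),d
E
python3 - <<'E'
from h import *
st(); i,p,h,d=look("wrist","w1"); print((-i["R"].T@i["t"]).round(3))
E
```

```text
t 2.1 tcp mm [515.3 -78.7 151.8] yaw_y 164.18 tilt z [-1.6e-03 -1.0e-04 -1.0e+00] q6 -25.0 w 44.9 F [-1.4 -0.4  0. ]
[ 0.493 -0.157  0.312]
```

View pics/w1.png

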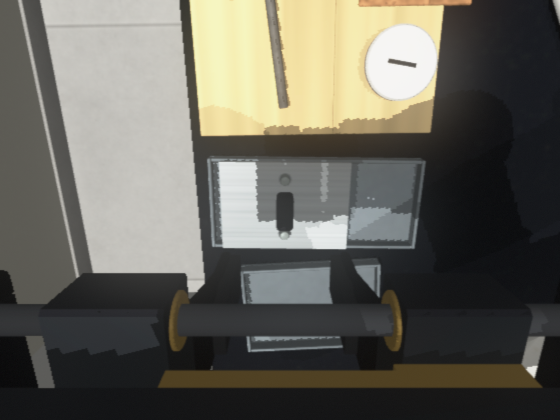

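The wrist picture shows the bar at (285,211) between the dowels (285,180) and (284,236), and the tray outline squared with the picture. I check those points against the top view.

```bash
python3 - <<'E'
from h import *
from station import r,cams
i=cams.camera_info("wrist"); p=cv2.imread("pics/w1.png"); g=p.max(2)
m=np.zeros(g.shape,bool); m[186:234,268:302]=g[186:234,268:302]<45
print(rect(i,m,.045))
print("dowels",(ray(i,[(285,180),(284,236)],.028)*1000).round(1))
print("plate corners",(ray(i,[(212,162),(350,248)],.021)*1000).round(1))
print("tray right corners",(ray(i,[(424,158),(415,249)],.015)*1000).round(1))
print(np.round(r.sense()["joints"],1))
E
```

```text
Traceback (most recent call last):
  File "h.py", line 10, in rect
    c=max(cs,key=cv2.contourArea)[:,0]
      ~~~^^^^^^^^^^^^^^^^^^^^^^^^
ValueError: max() iterable argument is empty
```

```bash
python3 - <<'E'
from h import *
from station import r,cams
i=cams.camera_info("wrist"); p=cv2.imread("pics/w1.png"); g=p.max(2); print(g[195:230:5,270:300:3])
print("dowels",(ray(i,[(285,180),(284,236)],.028)*1000).round(1))
print("plate corners",(ray(i,[(212,162),(350,248)],.021)*1000).round(1))
print("tray right corners",(ray(i,[(424,158),(415,249)],.015)*1000).round(1))
print(np.round(r.sense()["joints"],1))
E
```

```text
[[118 118  94  54  53  51  50  52 115 115]
 [119 119  81  54  54  53  53  52 106 118]
 [124 123  82  56  55  54  54  53 111 123]
 [118 118  79  57  56  55  55  53 107 119]
 [122 122  82  57  57  56  56  56 111 121]
 [140 182 124  57  57  56  56  55 203 131]
 [216 217 127  57  57  57  57  56 210 213]]
dowels [[509.1 -98.5  28. ]
 [523.3 -51.6  28. ]]
plate corners [[ 563.2 -128.1   21. ]
 [ 470.7  -22.    21. ]]
tray right corners [[392.5 -81.9  15. ]
 [413.7  -2.1  15. ]]
[  9.1  15.8 -19.9  -0.  -54.4 -25. ]
```

Call:
play_rows(
  commands=".04 .08 -1 0 0 -.07;0 0 -1 0 0 0;0 0 -1 0 0 0;0 0 -.7 0 0 0;0 0 -.4 0 0 0;0 0 -.15 0 0 0;0 0 0 0 0 0;0 0 0 0 0 0",
)

```text
time_s: 2.95
tcp_pos: [0.5176, -0.0769, 0.0259]
ee_rot: [[-0.284, -0.959, 0.002], [-0.959, 0.284, 0.0], [-0.001, -0.002, -1.0]]
wrist_force: [0.3, 0.4, 1.1]
gripper_width: 0.519
gripper_force: 0.0
```

Call:
play_rows(
  commands="0 0 0 0 0 0;0 0 0 0 0 0;0 0 0 0 0 0;0 0 0 0 0 0;0 0 0 0 0 0;0 0 0 0 0 0;0 0 0 0 0 0;0 0 0 0 0 0",
  grip=0,
)

```text
time_s: 3.75
tcp_pos: [0.5167, -0.0767, 0.0249]
ee_rot: [[-0.283, -0.959, -0.0], [-0.959, 0.283, -0.0], [0.0, 0.0, -1.0]]
wrist_force: [-0.9, 1.0, 2.5]
gripper_width: 0.163
gripper_force: 30.0
```

Gripped at 14 mm. Now I lift straight up.

Call:
play_rows(
  commands="0 0 .2 0 0 0;0 0 .2 0 0 0;0 0 .2 0 0 0;0 0 .3 0 0 0;0 0 .5 0 0 0;0 0 .8 0 0 0;0 0 .8 0 0 0;0 0 0 0 0 0;0 0 0 0 0 0",
)

```text
time_s: 4.65
tcp_pos: [0.5166, -0.0766, 0.1152]
ee_rot: [[-0.284, -0.959, 0.001], [-0.959, 0.284, 0.001], [-0.001, -0.001, -1.0]]
wrist_force: [0.0, 0.5, -1.8]
gripper_width: 0.158
gripper_force: 30.0
```

```bash
python3 - <<'E'
from h import *
st(); look("wrist","w2")
E
```

```text
t 4.65 tcp mm [516.6 -76.6 115.2] yaw_y 163.5 tilt z [ 9.e-04  7.e-04 -1.e+00] q6 -25.8 w 13.8 F [ 0.   0.5 -1.8]
```

View pics/w2.png

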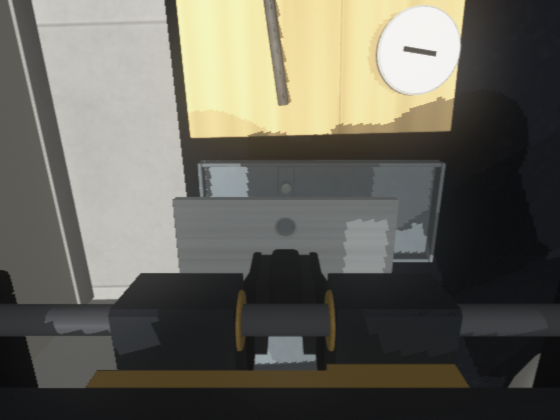

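The plate is off the dowels, level and held. It now goes over the pad with an 88.7° turn.

Call:
play_rows(
  commands="-.2 -.24 0 0 0 -.4;-.37 -.44 0 0 0 -.74;-.37 -.44 0 0 0 -.74;-.37 -.44 0 0 0 -.74;-.37 -.44 0 0 0 -.74;-.37 -.44 0 0 0 -.74;-.37 -.44 0 0 0 -.74;-.37 -.44 0 0 0 -.74;-.37 -.44 0 0 0 -.74;-.37 -.44 0 0 0 -.74;-.37 -.44 0 0 0 -.74;-.37 -.44 0 0 0 -.74;-.37 -.44 0 0 0 -.74;-.37 -.44 0 0 0 -.74;-.19 -.21 0 0 0 -.3;0 0 0 0 0 0;0 0 0 0 0 0",
)

```text
time_s: 6.4
tcp_pos: [0.3608, -0.2617, 0.1145]
ee_rot: [[-0.966, 0.26, -0.001], [0.26, 0.966, 0.0], [0.001, 0.0, -1.0]]
wrist_force: [0.4, -0.5, -1.6]
gripper_width: 0.16
gripper_force: 30.0
```

```bash
python3 - <<'E'
from h import *
st(); look("wrist","w3")
E
```

```text
t 6.4 tcp mm [ 360.8 -261.7  114.5] yaw_y 74.91 tilt z [-6.e-04  2.e-04 -1.e+00] q6 -90.1 w 13.9 F [ 0.4 -0.5 -1.6]
```

View pics/w3.png

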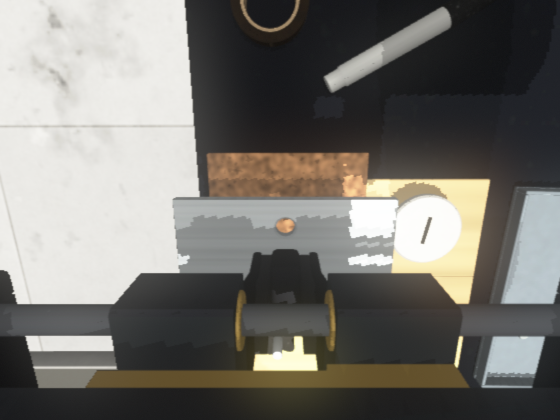

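The pad's far edge, (208,152) to (368,152), is centred on the plate at column 285 to within 3 px and parallel to it. I lower the plate.

Call:
play_rows(
  commands="0 0 -.7 0 0 0;0 0 -.9 0 0 0;0 0 -.8 0 0 0;0 0 -.4 0 0 0;0 0 -.3 0 0 0;0 0 -.15 0 0 0;0 0 -.07 0 0 0;0 0 0 0 0 0;0 0 0 0 0 0",
)

```text
time_s: 7.35
tcp_pos: [0.3614, -0.262, 0.0158]
ee_rot: [[-0.965, 0.261, 0.001], [0.261, 0.965, -0.0], [-0.001, -0.0, -1.0]]
wrist_force: [-0.9, 0.1, -2.0]
gripper_width: 0.157
gripper_force: 30.0
```

Call:
play_rows(
  commands="0 0 -.04 0 0 0;0 0 -.02 0 0 0;0 0 0 0 0 0",
)

```text
time_s: 7.65
tcp_pos: [0.3611, -0.262, 0.0139]
ee_rot: [[-0.965, 0.261, 0.001], [0.261, 0.965, -0.0], [-0.001, -0.0, -1.0]]
wrist_force: [-1.5, 0.5, 1.9]
gripper_width: 0.155
gripper_force: 30.0
```

Call:
play_rows(
  commands="0 0 0 0 0 0;0 0 0 0 0 0;0 0 0 0 0 0;0 0 0 0 0 0;0 0 .5 0 0 0;0 0 1 0 0 0;0 0 1 0 0 0;0 0 1 0 0 0;0 0 .5 0 0 0;0 0 0 0 0 0",
  grip=45,
)

```text
time_s: 8.65
tcp_pos: [0.3623, -0.2624, 0.1357]
ee_rot: [[-0.965, 0.261, 0.006], [0.261, 0.965, -0.002], [-0.006, -0.0, -1.0]]
wrist_force: [0.2, -0.1, -0.4]
gripper_width: 0.518
gripper_force: 0.0
```

Call:
play_rows(
  commands=".1 .27 .1 0 0 .86;.1 .27 .1 0 0 .86;.1 .27 .1 0 0 .86;.1 .27 .1 0 0 .86;.1 .27 .1 0 0 .86;.1 .27 0 0 0 .86;.1 .27 0 0 0 .86;.1 .27 0 0 0 .86;.1 .27 0 0 0 .86;.1 .27 0 0 0 .86;.1 .27 0 0 0 .86;.1 .27 0 0 0 .86;0 0 0 0 0 0;0 0 0 0 0 0",
  grip=87,
)

```text
time_s: 10.05
tcp_pos: [0.3962, -0.1646, 0.1476]
ee_rot: [[-0.286, -0.958, -0.002], [-0.958, 0.286, 0.0], [0.0, 0.002, -1.0]]
wrist_force: [-1.3, 0.0, -0.1]
gripper_width: 1.0
gripper_force: 0.0
```

```bash
python3 - <<'E'
from h import *
st(); i,p,h,d=look("wrist","w4")
m=(h[...,1]<40)&(h[...,2]>150); m[:120]=0;m[265:]=0;m[:,:200]=0;m[:,390:]=0
cs,_=cv2.findContours(m.astype(np.uint8),cv2.RETR_EXTERNAL,cv2.CHAIN_APPROX_NONE)
for c in cs:
    if cv2.contourArea(c)>800:
        w=(ray(i,c[:,0],.023)[:,:2]*1000).astype(np.float32); print(cv2.boundingRect(c),cv2.minEnclosingCircle(w))
i,p,h,d=look("top","t4")
H,S,V=h[...,0],h[...,1],h[...,2]
for lo,z,b in (((S<30)&(V>140),.010,(320,420,220,290)),((H<20)&(S>85)&(V>90),.004,(330,405,225,285))):
    q=np.zeros(S.shape,bool); q[b[2]:b[3],b[0]:b[1]]=lo[b[2]:b[3],b[0]:b[1]]; print(rect(i,q,z))
E
```

```text
t 10.05 tcp mm [ 396.2 -164.6  147.6] yaw_y 163.39 tilt z [-1.9e-03  2.0e-04 -1.0e+00] q6 -15.9 w 87.0 F [-1.3  0.  -0.1]
(244, 120, 95, 26) ((374.1002502441406, -220.29550170898438), 37.45400619506836)
(array([ 3.612e+02, -3.505e+02,  1.790e+02,  7.950e+01, -2.000e-01]), 181, array([407.6, 258.1]))
(array([ 326.4, -287.2,  121. ,   62.4,  -65.9]), 127, array([379.4, 266.4]))
```

View pics/w4.png

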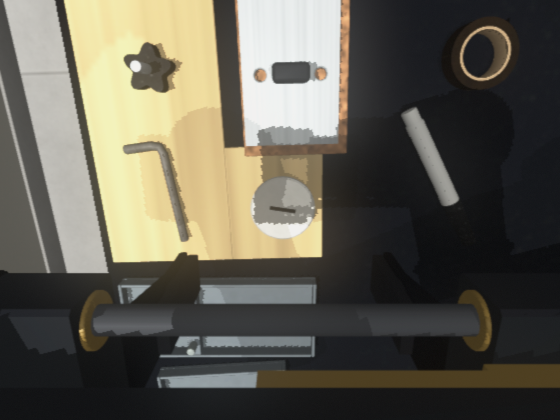

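The wrist view shows the cover lying squared on the pad, the plug at (283,207) in a circle spanning columns 251 to 315, and the knob stud tip at (136,66). The key's bend is at (161,147) and its long leg ends at (184,238).

```bash
python3 - <<'E'
from h import *
from station import cams
i=cams.camera_info("wrist"); f=lambda uv,z:(ray(i,uv,z)*1000).round(1)[:,:2].tolist()
print("plug c, l,r",f([(283,207),(251,207),(315,207),(283,177)],.023))
print("stud tip",f([(136,66)],.039)); print("key bend,short end,long end",f([(161,147),(126,149),(184,240)],.011))
print("dowel holes",f([(261,75),(320,74)],.010)); print("pad bottom corners/right top",f([(245,156),(346,153)],.004))
E
```

```text
plug c, l,r [[398.4, -162.1], [424.1, -169.8], [372.7, -154.5], [391.0, -186.6]]
stud tip [[466.5, -295.5]]
key bend,short end,long end [[481.6, -237.5], [510.2, -244.3], [493.8, -154.6]]
dowel holes [[385.1, -267.1], [340.4, -254.6]]
pad bottom corners/right top [[418.2, -209.7], [334.6, -187.5]]
```

Call:
play_rows(
  commands=".08 .07 -1 0 0 0;0 0 -1 0 0 0;0 0 -1 0 0 0;0 0 -.8 0 0 0;0 0 -.5 0 0 0;0 0 -.25 0 0 0;0 0 -.1 0 0 0;0 0 0 0 0 0",
)

```text
time_s: 10.95
tcp_pos: [0.3994, -0.1627, 0.009]
ee_rot: [[-0.284, -0.959, 0.0], [-0.959, 0.284, -0.0], [0.0, -0.0, -1.0]]
wrist_force: [-0.0, -0.0, 0.5]
gripper_width: 0.998
gripper_force: 0.0
```

Call:
play_rows(
  commands="0 0 0 0 0 0;0 0 0 0 0 0;0 0 0 0 0 0;0 0 0 0 0 0;0 0 0 0 0 0;0 0 0 0 0 0;0 0 0 0 0 0;0 0 0 0 0 0",
  grip=0,
)

```text
time_s: 11.75
tcp_pos: [0.3991, -0.1625, 0.0091]
ee_rot: [[-0.283, -0.959, -0.0], [-0.959, 0.283, 0.0], [0.0, 0.0, -1.0]]
wrist_force: [-1.1, 1.1, 3.9]
gripper_width: 0.585
gripper_force: 30.0
```

The width of 50.9 mm is less than the 55 mm flange, so I lift a little and look.

Call:
play_rows(
  commands="0 0 .2 0 0 0;0 0 .3 0 0 0;0 0 .7 0 0 0;0 0 .8 0 0 0;0 0 .5 0 0 0;0 0 0 0 0 0;0 0 0 0 0 0",
)

```text
time_s: 12.45
tcp_pos: [0.399, -0.1625, 0.0841]
ee_rot: [[-0.284, -0.959, 0.001], [-0.959, 0.284, 0.0], [-0.0, -0.001, -1.0]]
wrist_force: [0.2, 0.1, -2.1]
gripper_width: 0.584
gripper_force: 30.0
```

```bash
python3 - <<'E'
from h import *
st(); i,p,h,d=look("wrist","w5"); look("scene","s5")
s=cv2.imread("pics/s5.png")[190:310,150:310]
cv2.imwrite("pics/c5.png",np.hstack([p[120:420,130:440],cv2.resize(s,(400,300))]))
E
```

```text
t 12.45 tcp mm [ 399.  -162.5   84.1] yaw_y 163.51 tilt z [ 7.e-04  3.e-04 -1.e+00] q6 -16.1 w 50.8 F [ 0.2  0.1 -2.1]
```

View pics/c5.png

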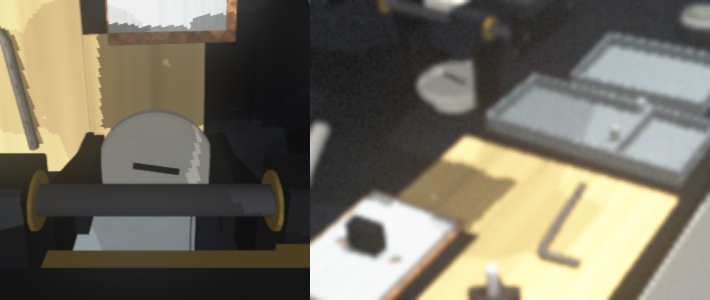

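The plug is lifted and held level between the fingers (left half, slot at (155,168)). Next it goes to the long bay.

Call:
play_rows(
  commands=".2 .35 0 0 0 0;.4 .68 0 0 0 0;.4 .68 0 0 0 0;.4 .68 0 0 0 0;.4 .68 0 0 0 0;.19 .35 0 0 0 0;0 0 0 0 0 0;0 0 0 0 0 0;0 0 -.6 0 0 0;0 0 -.6 0 0 0;0 0 -.5 0 0 0;0 0 -.4 0 0 0;0 0 -.2 0 0 0;0 0 -.12 0 0 0;0 0 0 0 0 0;0 0 0 0 0 0",
)

```text
time_s: 14.15
tcp_pos: [0.4592, -0.0601, 0.0118]
ee_rot: [[-0.284, -0.959, 0.001], [-0.959, 0.284, 0.0], [-0.0, -0.001, -1.0]]
wrist_force: [0.1, 0.9, -0.1]
gripper_width: 0.585
gripper_force: 30.0
```

Call:
play_rows(
  commands="0 0 -.05 0 0 0;0 0 -.03 0 0 0;0 0 0 0 0 0",
)

```text
time_s: 14.45
tcp_pos: [0.4591, -0.0599, 0.0092]
ee_rot: [[-0.283, -0.959, 0.001], [-0.959, 0.283, 0.0], [-0.0, -0.001, -1.0]]
wrist_force: [0.5, 0.3, -0.0]
gripper_width: 0.585
gripper_force: 30.0
```

Call:
play_rows(
  commands="0 0 0 0 0 0;0 0 0 0 0 0;0 0 0 0 0 0;0 0 0 0 0 0;0 0 0 0 0 0;0 0 .3 0 0 0;0 0 .8 0 0 0;0 0 1 0 0 0;0 0 1 0 0 0;0 0 .8 0 0 0;0 0 .7 0 0 0;0 0 0 0 0 0",
  grip=69,
)

```text
time_s: 15.65
tcp_pos: [0.461, -0.0598, 0.1506]
ee_rot: [[-0.283, -0.959, 0.008], [-0.959, 0.283, 0.001], [-0.003, -0.007, -1.0]]
wrist_force: [1.3, -0.1, -0.6]
gripper_width: 0.789
gripper_force: 0.0
```

```bash
python3 - <<'E'
from h import *
import pickle
i,p,h,d=look("wrist","w6"); pickle.dump(i,open("pics/w6.pkl","wb"))
E
```

Call:
play_rows(
  commands=".02 -.4 0 0 0 0;.02 -.8 0 0 0 0;.02 -.8 0 0 0 0;.02 -.8 0 0 0 0;.02 -.8 0 0 0 0;.02 -.8 0 0 0 0;.02 -.8 0 0 0 0;.02 -.8 0 0 0 0;.02 -.8 0 0 0 0;.02 -.8 0 0 0 0;0 -.33 0 0 0 0;0 0 0 0 0 0;0 0 0 0 0 0",
  grip=40,
)

```text
time_s: 17.0
tcp_pos: [0.4642, -0.2976, 0.1462]
ee_rot: [[-0.284, -0.959, -0.002], [-0.959, 0.284, 0.001], [-0.0, 0.002, -1.0]]
wrist_force: [-0.2, 0.1, 0.3]
gripper_width: 0.459
gripper_force: 0.0
```

```bash
python3 - <<'E'
from h import *
import pickle
st(); i,p,h,d=look("wrist","w7"); pickle.dump(i,open("pics/w7.pkl","wb"))
a=cv2.imread("pics/w6.png"); cv2.imwrite("pics/c7.png",np.hstack([a[100:420,130:480],p[100:420,130:480]]))
E
```

```text
t 17.0 tcp mm [ 464.2 -297.6  146.2] yaw_y 163.5 tilt z [-1.7e-03  9.0e-04 -1.0e+00] q6 -0.7 w 40.0 F [-0.2  0.1  0.3]
```

View pics/c7.png

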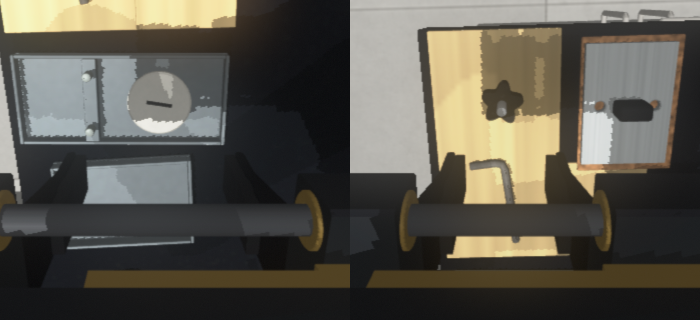

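Left half: the plug sits foot down in the long bay, at about (290,202) in the full picture. Right half: the knob is at (282,203), with its bright stud leaning down to the tip at about (281,213), and the cover lies squared on the pad.

```bash
python3 - <<'E'
from h import *
import pickle
i=pickle.load(open("pics/w7.pkl","rb")); g=cv2.imread("pics/w7.png").max(2)
print(g[198:222:2,268:296:2])
f=lambda i,uv,z:(ray(i,uv,z)*1000).round(1)[:,:2].tolist()
print("knob top",f(i,[(282,203)],.017),"tip",f(i,[(281,213)],.039),"key long end,bend,short",f(i,[(296,340),(286,262),(251,263)],.011))
j=pickle.load(open("pics/w6.pkl","rb")); w=ray(j,[(290,202)],.023)[0,:2]*1000
a=np.radians(-16.4); print("plug in tray",np.array([[np.cos(a),np.sin(a)],[-np.sin(a),np.cos(a)]])@(w-[491.7,-69.6]))
E
```

```text
[[ 73  73  73  72  72  71  70  70  69  69  68  67  67  66]
 [ 74  74  73  73  72  73  79  80  73  69  68  67  67  67]
 [ 75  75  73  73  73  89  99 100  95  75  69  68  68  66]
 [ 75  75  74  75  76  99 103 104 101  83  70  68  68  68]
 [ 82  75  74  75  79 103 108 108 105  84  70  70  69  69]
 [ 78  75  75  75  82 115 131 146 127  87  70  71  70  71]
 [ 76  76  75  75  89 126 129 143 155  99  71  71  71  91]
 [ 77  76  77  75  94 126 127 129 153 112  72  71  71  94]
 [ 77  77  78  77  82 121 125 126 135  86  73  72  72  86]
 [ 77  77  77  77  76  83 101 100  80  75  76  79  81 107]
 [ 79  78  79  83 120 211 224 131  85  84  85  84  84 126]
 [174 145 163 221 235 237 236 223 159  90  85  85  87 171]]
knob top [[466.3, -297.2]] tip [[467.5, -295.5]] key long end,bend,short [[493.7, -157.5], [479.4, -240.9], [510.3, -249.1]]
plug in tray [-35.92534052   0.77700071]
```

Call:
play_rows(
  commands=".09 .04 -1 0 0 0;0 0 -1 0 0 0;0 0 -1 0 0 0;0 0 -.7 0 0 0;0 0 -.3 0 0 0;0 0 -.13 0 0 0;0 0 0 0 0 0;0 0 0 0 0 0",
)

```text
time_s: 17.85
tcp_pos: [0.4685, -0.2968, 0.0242]
ee_rot: [[-0.283, -0.959, 0.002], [-0.959, 0.283, -0.001], [0.0, -0.002, -1.0]]
wrist_force: [0.2, -0.3, 0.2]
gripper_width: 0.462
gripper_force: 0.0
```

Call:
play_rows(
  commands="0 0 0 0 0 0;0 0 0 0 0 0;0 0 0 0 0 0;0 0 0 0 0 0;0 0 0 0 0 0;0 0 0 0 0 0;0 0 0 0 0 0",
  grip=0,
)

```text
time_s: 18.55
tcp_pos: [0.4676, -0.2967, 0.0231]
ee_rot: [[-0.284, -0.959, -0.0], [-0.959, 0.284, -0.0], [0.0, 0.0, -1.0]]
wrist_force: [-0.2, 0.1, 0.9]
gripper_width: 0.074
gripper_force: 30.0
```

Call:
play_rows(
  commands="0 0 .3 0 0 0;0 0 .7 0 0 0;0 0 .7 0 0 0;0 0 .3 0 0 0;.2 .5 0 0 0 0;.3 .75 0 0 0 0;.3 .75 0 0 0 0;.3 .75 0 0 0 0;.3 .75 0 0 0 0;.3 .75 0 0 0 0;.3 .75 0 0 0 0;.3 .75 0 0 0 0;.3 .75 0 0 0 0;.15 .5 0 0 0 0;0 0 0 0 0 0;0 0 0 0 0 0",
)

```text
time_s: 20.15
tcp_pos: [0.5497, -0.0867, 0.0829]
ee_rot: [[-0.283, -0.959, -0.001], [-0.959, 0.283, 0.0], [0.0, 0.001, -1.0]]
wrist_force: [-0.3, -0.4, -0.2]
gripper_width: 0.077
gripper_force: 30.0
```

```bash
python3 - <<'E'
from h import *
st(); i,p,h,d=look("wrist","w8"); cv2.imwrite("pics/c8.png",p[90:420,130:480])
E
```

```text
t 20.15 tcp mm [549.7 -86.7  82.9] yaw_y 163.54 tilt z [-8.e-04  0.e+00 -1.e+00] q6 -24.2 w 6.7 F [-0.3 -0.4 -0.2]
```

View pics/c8.png

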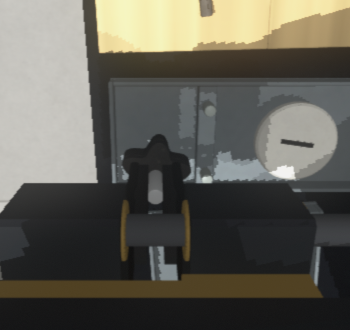

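The knob hangs upright over the short bay, left of the divider, with the plug still in place. I lower it.

Call:
play_rows(
  commands="0 0 -.6 0 0 0;0 0 -.6 0 0 0;0 0 -.4 0 0 0;0 0 -.2 0 0 0;0 0 -.12 0 0 0;0 0 -.06 0 0 0;0 0 0 0 0 0;0 0 0 0 0 0",
)

```text
time_s: 21.0
tcp_pos: [0.5505, -0.0866, 0.0242]
ee_rot: [[-0.283, -0.959, 0.001], [-0.959, 0.283, 0.0], [-0.0, -0.001, -1.0]]
wrist_force: [0.1, -0.2, -0.8]
gripper_width: 0.081
gripper_force: 30.0
```

Call:
play_rows(
  commands="0 0 0 0 0 0;0 0 0 0 0 0;0 0 0 0 0 0;0 0 0 0 0 0;0 0 .5 0 0 0;0 0 1 0 0 0;0 0 1 0 0 0;0 0 1 0 0 0;0 0 .7 0 0 0;0 0 0 0 0 0",
  grip=30,
)

```text
time_s: 22.0
tcp_pos: [0.5523, -0.0866, 0.1533]
ee_rot: [[-0.283, -0.959, 0.008], [-0.959, 0.283, 0.0], [-0.002, -0.007, -1.0]]
wrist_force: [0.3, -0.3, -1.1]
gripper_width: 0.35
gripper_force: 0.0
```

Call:
play_rows(
  commands="-.3 -.5 0 0 0 .2;-.38 -.68 0 0 0 .2;-.38 -.68 0 0 0 .2;-.38 -.68 0 0 0 .2;-.38 -.68 0 0 0 .07;-.38 -.68 0 0 0 0;0 0 0 0 0 0;0 0 0 0 0 0",
)

```text
time_s: 22.8
tcp_pos: [0.4835, -0.2038, 0.1488]
ee_rot: [[-0.157, -0.988, -0.001], [-0.988, 0.157, 0.0], [-0.0, 0.001, -1.0]]
wrist_force: [-0.1, 0.9, 1.5]
gripper_width: 0.347
gripper_force: 0.0
```

```bash
python3 - <<'E'
from h import *
import pickle
st(); i,p,h,d=look("wrist","w9"); pickle.dump(i,open("pics/w9.pkl","wb")); cv2.imwrite("pics/c9.png",cv2.resize(p[110:300,180:420],None,fx=3,fy=3))
E
```

```text
t 22.8 tcp mm [ 483.5 -203.8  148.8] yaw_y 170.94 tilt z [-1.3e-03  4.0e-04 -1.0e+00] q6 -3.9 w 30.2 F [-0.1  0.9  1.5]
```

View pics/c9.png

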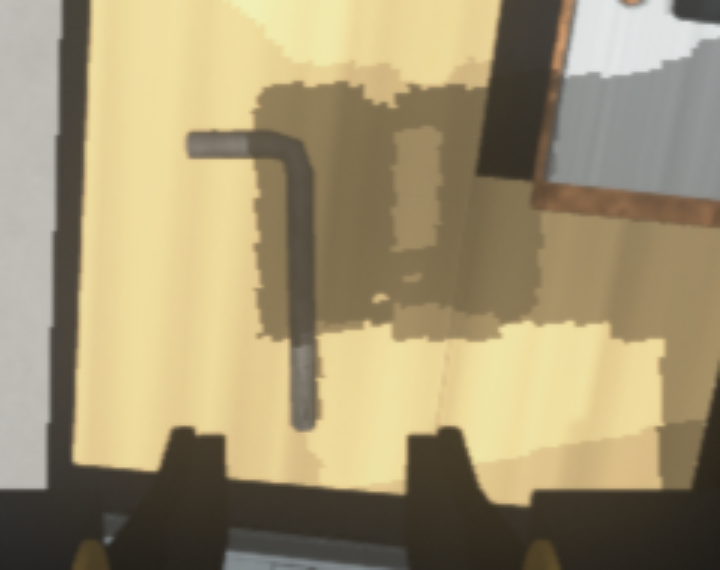

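In this 3x crop (offset 180,110) the long leg runs from the bend (300,146) to its end (304,430), and the short leg ends at (187,146).

```bash
python3 - <<'E'
from h import *
import pickle
i=pickle.load(open("pics/w9.pkl","rb"))
w=ray(i,np.array([(300,146),(300,180),(302,330),(304,430),(187,146)])/3+[180,110],.010)[:,:2]*1000
print(w.round(1).tolist()); v=w[3]-w[1]; a=np.arctan2(v[1],v[0]); u=np.array([np.cos(a),np.sin(a)])
print("dir",np.degrees(a),"len from bend centre to end (88)",np.dot(w[3]-w[0],u),"short (32)",np.linalg.norm(w[4]-w[0]))
print("grip",w[3]-52*u,"origin",w[3]-46*u+14*np.array([u[1],-u[0]]))
E
```

```text
[[481.8, -239.1], [483.4, -229.6], [490.0, -185.1], [494.6, -153.2], [513.2, -244.1]]
dir 81.61545436555336 len from bend centre to end (88) 86.86944704853798 short (32) 31.799588246712755
grip [ 487.04105364 -204.66488751] origin [ 501.76631456 -200.77044393]
```

Call:
play_rows(
  commands=".12 -.03 -1 0 0 .08;0 0 -1 0 0 0;0 0 -1 0 0 0;0 0 -.9 0 0 0;0 0 -.5 0 0 0;0 0 -.2 0 0 0;0 0 -.12 0 0 0;0 0 0 0 0 0;0 0 0 0 0 0",
)

```text
time_s: 23.75
tcp_pos: [0.4885, -0.2045, 0.0089]
ee_rot: [[-0.144, -0.99, 0.002], [-0.99, 0.144, -0.0], [0.0, -0.002, -1.0]]
wrist_force: [0.8, -0.1, 0.8]
gripper_width: 0.344
gripper_force: 0.0
```

Call:
play_rows(
  commands="-.03 0 -.1 0 0 0;0 0 -.02 0 0 0;0 0 0 0 0 0",
)

```text
time_s: 24.05
tcp_pos: [0.4868, -0.2046, 0.0046]
ee_rot: [[-0.145, -0.989, 0.0], [-0.989, 0.145, -0.0], [-0.0, -0.0, -1.0]]
wrist_force: [-0.7, 0.5, 0.3]
gripper_width: 0.342
gripper_force: 0.0
```

Call:
play_rows(
  commands="0 0 0 0 0 0;0 0 0 0 0 0;0 0 0 0 0 0;0 0 0 0 0 0;0 0 0 0 0 0;0 0 0 0 0 0",
  grip=0,
)

```text
time_s: 24.65
tcp_pos: [0.4869, -0.2046, 0.0045]
ee_rot: [[-0.144, -0.99, 0.0], [-0.99, 0.144, -0.0], [0.0, -0.0, -1.0]]
wrist_force: [0.7, -0.6, 0.1]
gripper_width: 0.075
gripper_force: 30.0
```

Call:
play_rows(
  commands="0 0 .3 0 0 0;0 0 .8 0 0 0;0 0 .9 0 0 0;0 0 .5 0 0 0;.06 .3 0 0 0 .43;.11 .64 0 0 0 .83;.11 .64 0 0 0 .83;.11 .64 0 0 0 .83;.11 .64 0 0 0 .83;.11 .64 0 0 0 .83;.11 .64 0 0 0 .83;.11 .64 0 0 0 .83;.11 .64 0 0 0 .83;.11 .64 0 0 0 .83;.11 .64 0 0 0 .83;.11 .64 0 0 0 .83;.06 .36 0 0 0 .41;0 0 0 0 0 0;0 0 0 0 0 0",
)

```text
time_s: 26.55
tcp_pos: [0.5264, 0.0263, 0.0797]
ee_rot: [[0.976, -0.22, -0.0], [-0.22, -0.976, -0.0], [-0.0, 0.0, -1.0]]
wrist_force: [1.4, -0.1, -1.1]
gripper_width: 0.075
gripper_force: 30.0
```

```bash
python3 - <<'E'
from h import *
st(); i,p,h,d=look("wrist","w10"); j,q,h,d=look("top","t10"); 
cv2.imwrite("pics/c10.png",np.hstack([p[90:390,100:460],cv2.resize(q[145:245,225:345],(360,300),interpolation=cv2.INTER_CUBIC)]))
E
```

```text
t 26.55 tcp mm [526.4  26.3  79.7] yaw_y -102.69 tilt z [-2.e-04 -0.e+00 -1.e+00] q6 56.8 w 6.5 F [ 1.4 -0.1 -1.1]
```

View pics/c10.png

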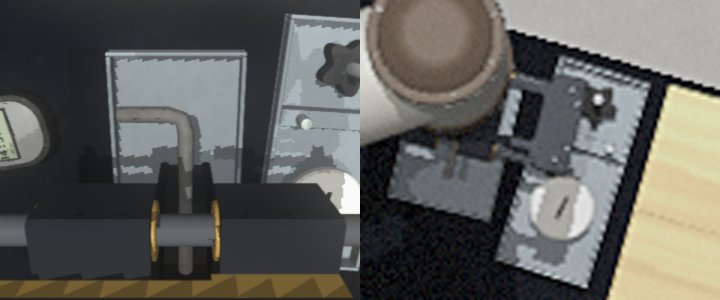

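The key is held parallel to the plain tray. I check its end points in the tray's frame before lowering.

```bash
python3 - <<'E'
from h import *
from station import cams
i=cams.camera_info("wrist"); a=np.radians(-12.7); M=np.array([[np.cos(a),np.sin(a)],[-np.sin(a),np.cos(a)]])
f=lambda uv,z:(M@(ray(i,uv,z)[:,:2]*1000-[521.1,31.6]).T).T.round(1).tolist()
print("short end, bend",f([(218,204),(286,206)],.085),"tray corners",f([(207,142),(345,142)],.015))
E
```

```text
short end, bend [[44.0, 27.1], [43.0, -3.8]] tray corners [[64.3, 45.5], [64.3, -40.9]]
```

Call:
play_rows(
  commands="0 0 -.6 0 0 0;0 0 -.7 0 0 0;0 0 -.6 0 0 0;0 0 -.3 0 0 0;0 0 -.15 0 0 0;0 0 -.06 0 0 0;0 0 0 0 0 0;0 0 0 0 0 0",
)

```text
time_s: 27.45
tcp_pos: [0.5272, 0.0266, 0.0079]
ee_rot: [[0.976, -0.219, 0.001], [-0.219, -0.976, 0.0], [0.001, -0.001, -1.0]]
wrist_force: [0.0, 0.4, -0.9]
gripper_width: 0.076
gripper_force: 30.0
```

Call:
play_rows(
  commands="0 0 -.06 0 0 0;0 0 -.02 0 0 0;0 0 0 0 0 0",
)

```text
time_s: 27.75
tcp_pos: [0.5267, 0.0265, 0.0048]
ee_rot: [[0.976, -0.218, 0.0], [-0.218, -0.976, 0.0], [0.0, -0.0, -1.0]]
wrist_force: [-0.3, 0.5, -0.1]
gripper_width: 0.075
gripper_force: 30.0
```

Call:
play_rows(
  commands="0 0 0 0 0 0;0 0 0 0 0 0;0 0 0 0 0 0;0 0 0 0 0 0;0 0 .5 0 0 0;0 0 1 0 0 0;0 0 1 0 0 0;0 0 1 0 0 0;0 0 1 0 0 0;-.5 -.7 .5 0 0 0;-1 -1 0 0 0 0;-1 -1 0 0 0 0;-1 -1 0 0 0 0;-.5 -1 0 0 0 0;0 -.5 0 0 0 0;0 0 0 0 0 0;0 0 0 0 0 0",
  grip=24,
)

```text
time_s: 29.45
tcp_pos: [0.4068, -0.1296, 0.1549]
ee_rot: [[0.976, -0.219, 0.0], [-0.219, -0.976, 0.0], [0.0, -0.0, -1.0]]
wrist_force: [-0.0, -0.3, 0.5]
gripper_width: 0.275
gripper_force: 0.0
```

```bash
python3 - <<'E'
from h import *
st(); j,q,h,d=look("top","t11"); i,s,_,_=look("scene","s11"); 
cv2.imwrite("pics/c11.png",np.hstack([cv2.resize(q[125:290,160:420],(630,400),interpolation=cv2.INTER_CUBIC)]))
cv2.imwrite("pics/c11.png",np.vstack([cv2.resize(q[125:290,160:420],(473,300)),cv2.resize(s[145:325,110:394],(473,300))]))
E
```

```text
t 29.45 tcp mm [ 406.8 -129.6  154.9] yaw_y -102.67 tilt z [ 4.e-04  1.e-04 -1.e+00] q6 73.0 w 23.9 F [-0.  -0.3  0.5]
```

View pics/c11.png

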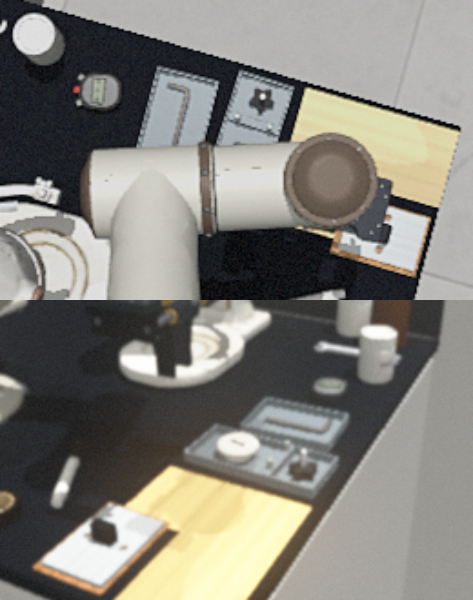

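Both views show the cover squared on the pad, the plug in the long bay and the knob stud up in the short bay. The key lies flat in the plain tray, and the stop-watch and jar are where they were. The gripper is clear, so I hand in.

```bash
python3 -c "
from station import r
print(r.finish_job())"
```

```text
the job is handed in; nothing more can be done
None
```

I handed the job in at about 29.5 s of robot time, with the cover on the pad and the plug, knob and hex key in their bays; the last pictures show everything in place, but the interface returned no verdict.

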